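# Contact-check a module and hang it on the jig tree

### The arm

A 6-joint arm with a two-finger parallel gripper is mounted at the origin on the work surface. World frame = base frame: x ahead of the robot, y to its left, z up, the work surface at z = 0. Lengths are in m, angles in rad, forces in N, time in s.
With the tool pointing down it reaches from about 0.375 to 0.9 m from the base axis. Payload 3.1 kg.
Tool frame: the origin (TCP) lies between the finger pads; the fingertips stand 17 mm ahead of it and the grasp point (between the pads) lies 2 mm behind it (robot.nose_length is the distance from the TCP to the fingertips, in m); z points along the fingers, y is the line along which they close (so a half turn about z gives the same grasp; the last joint's range is limited). The gripper opens to 87 mm and grips with 3 to 60 N. Pads are 19 mm wide; open, the fingers measure 117 mm over their backs; the gripper's body (75 mm by 190 mm) begins 51 mm behind the grasp point.
Start: joints at [-1.292, 0.527, 1.433, -0, 1.181, -0.178], TCP at [0.276, -0.561, 0.24] pointing down, gripper open.
Joint ranges: [-3.08, 3.08], [-0.75, 2.2], [0.22, 2.44], [-1.43, 4.57], [0, 2.65], [-2.85, 2.85]. Speed limits (rad/s): [2.79, 2.79, 3.14, 3.14, 3.14, 3.14].

### API

Orientations are given as a unit quaternion [x, y, z, w].
In Python, from rig import robot, cams gives the robot as it stands.
- The arm moves only by the shell command python3 -m pendant 'ROWS' [FORCE]. ROWS is JSON, a list of rows, each an object with "jaw": the opening, from 0 (shut) to 1 (fully open); "linear": the shift along the tool's x, y, z in cm, a list of three; "twist": the turn about the tool's z in degrees. A call has 1 to 12 rows; each row shifts and turns the commanded pose from where the row before left it, along the tool's axes as they then stand; what a row does not reach is not made up. A row lasts 1/12 s, in which the tool goes at most 41.7 mm and 7.16 degrees, less where a joint would pass 70% of its speed; a pose out of reach is approached as far as the arm can. A call is refused whole if a number of a shift passes 4.17 or a number of a turn 7.16, either way. A call with a gripper value outside its range is refused whole. The fingers move at their own pace and stop on an object; FORCE is the grip in N (left out, the last holds). Time passes only in rows, so rows that do not move let the fingers close. It gives the time, the measured TCP pose, the force, the opening and the grip force at its end, in the units of the state.
- robot.get_obs(): the state, without advancing time (a new reading comes with each control period).
- cams.camera(name): name is "scene" or "top" or "wrist"; returns a dict with "color" (480x640x3 uint8, blue, green, red), "depth" (480x640 float32, m along the optical axis (not along the pixel's ray), 0 where there is no reading), "fov_y" (degrees; the focal length in pixels is half the picture's height over the tangent of half this angle, whatever the lens; pixels are square), "cx", "cy" (the principal point, pixels), "view" (4x4, takes a point from world to camera coordinates). Camera axes: x right, y down, z forward; pixel columns grow to the right and rows downward; lengths in m; the calibration is good to about 2 mm. A picture is of the moment at which its call begins.
- robot.hand_in(): hands the job in; it is judged then, once.
The state is a dict: "time": time; "q": joint angles; "joint_velocities": joint speeds; "joint_torque": joint torques, N m; "position": TCP position; "tool_rot": TCP orientation; "ft_force": force on the tool from outside, world axes, zero at the start; "moment": the same for the moment, N m; "grip_width": finger opening in m; "grip_force": force on a finger pad.
Only numpy, scipy, OpenCV 4.12 (cv2) and the standard library are available. Lean on these libraries where they do the work, as an engineer would, in place of code of your own. Each camera call takes 0.05 s, during which the arm holds its last target. There are 200 camera calls.

### The job

First turn the jig tree until its empty branch stands straight over the pointer fin of its foot. Then stand the loose white module upright in the spring test socket, foot down and ear up, let go of it, and press it down until the spring plate is fully home. Finally take the module out, hang it by the hole of its ear on the empty branch, well onto the branch and not just on its end, with the branch still over the pointer, let go so that it hangs still, and leave the other things on the bench alone.

Things in the scene. Friction and masses are not known exactly. Their poses are not given: they have to be found in the camera images.
- module: loose white housing 50 (x) x 70 (y) x 42 (z) mm, 120 g, with a flat ear 36 wide, 40 long, 6 thick at its +y end, mid-thickness. Starts lying on a broad face. Origin: centre of that underside; housing spans x +-25, y +-35, z 0 to 42, ear y 35 to 75, z 18 to 24. +y runs from foot (plain end) to ear: upright = +y up. The two like modules on the tree are fixed to it
- module_hole (a point): centre of the 18 mm round hole through the ear, at (0, 55, 21) mm in the module's frame (axes as the module's); the hole's axis is the module's z. It is 90 mm from the foot and 20 mm from the ear's end
- module_foot (a point): centre of the module's foot face (50 x 42 mm), at (0, -35, 21) mm in the module's frame
- socket: fixed spring test socket: aluminium plate 110 (x) x 102 (y) x 8 mm, black collar around a well 56 (x) x 48 (y) mm, 3 mm clearance all round; the module's width goes along x, its thickness along y (both ways round will do). Vertical walls end 26 mm, sloped lead-in lips 34 mm above the bench; the collar spans 80 x 72 mm outside. Origin: centre of the underside, z up
- socket_rest (a point): centre of the top of the raised spring plate in the socket's well, 18 mm above the bench: the foot's centre comes here when the module stands in the socket
- plunger (a joint): travel of the socket's spring plate, m: 0 raised, grows downwards to the stop at 0.006; starts moving at 3 N, 9 N at the stop, springs back when let go. The module's weight does not move it. Press on the top end of the ear (36 x 6 mm), which is 128 mm above the bench when the module stands in the socket
- tree_base: fixed round steel foot of the jig tree, 140 mm diameter, 14 mm high, with a pointer fin (a bar 6 mm wide that ends in a 34 mm high tooth at 131 mm) that sticks out along its own -x. Origin: centre of the underside, on the tree's turning axis, z up
- tree (a joint): angle of the tree about its vertical axis, rad: 0 when the empty branch stands over the pointer fin, growing counter-clockwise seen from above; range +-2.8. Light friction (0.12 N m, 1.3 N at the branch end), stays where left. Turn it by pinching or pushing the empty branch. The other branches, 120 degrees away on either side, carry modules hanging from 70 to 180 mm above the bench
- branch_mid (a point): on the centre line of the empty branch, 75 mm from the tree's axis, 165 mm above the bench. Its x axis points along the branch towards the post (level), z up. The branch is a straight round steel rod 8 mm in diameter from the post out to 115 mm from the axis, rising outwards by 8 degrees, plain at its tip. The post is 22 mm thick and 179 mm high
- branch_tip (a point): end of the empty branch's centre line, 115 mm from the tree's axis, 171 mm above the bench; axes as branch_mid
- control_box: bystander: plain white control box 100 x 150 x 42 mm without ear; origin centre of the underside
- screwdriver: bystander: screwdriver with a black handle lying on the bench
- screw_pot: bystander: open grey plastic cup, 60 mm across and 45 mm high
Things that resemble listed ones, but are neither listed nor needed, are in the scene too. What is shaped like the module but black, orange or yellow is not meant.

How it is judged:
By the outcome, as a careful person would: the job done as asked, in the order asked, and still so for the second after the job is handed in, with the robot touching nothing.
It also fails if it takes over 72 s, if anything falls off the work surface, if the arm or the gripper's body presses on something with over 40 N, if the wrist force passes 120 N, or if a joint passes its speed limit or range.

## Working session

There is one attempt and no reset: what is moved stays moved. The work goes in short steps, Python scripts to look and compute and a shell command to move; the robot and the scene stay as the last step left them, time stands still between calls to the robot, and variables do not carry over. Pictures are saved under pics/ and viewed, at most 10 in all, crops included, and the job is handed in when it is done.

```bash
ls; mkdir -p pics; cat > h.py <<'E'
import numpy as np, cv2
from rig import robot, cams
def snap(n,save=None):
    c=cams.camera(n)
    if save: cv2.imwrite('pics/'+save,c['color'])
    np.savez(''+n+'.npz',**c); return c
def load(n): return dict(np.load(''+n+'.npz'))
def f(c): return 240/np.tan(np.radians(float(c['fov_y']))/2)
def px(c,u,v,z=None,d=None):
    """world point at pixel; either plane z=..., or measured depth"""
    T=np.linalg.inv(c['view']); F=f(c)
    r=np.array([(u-c['cx'])/F,(v-c['cy'])/F,1.0])
    o=T[:3,3]; w=T[:3,:3]@r
    if z is not None: return o+w*(z-o[2])/w[2]
    if d is None:
        p=c['depth'][int(v)-1:int(v)+2,int(u)-1:int(u)+2]; d=np.median(p[p>0])
    return o+w*d
def proj(c,p):
    q=c['view']@np.append(p,1); return q[0]/q[2]*f(c)+c['cx'],q[1]/q[2]*f(c)+c['cy']
E
python3 - <<'E'
from h import *
for n in("scene","top"):
    c=snap(n,n+'0.png'); print(n,c['fov_y'],np.linalg.inv(c['view'])[:3].round(3).tolist())
print(robot.get_obs())
E
```

```text
pics
scene 57.54815080586518 [[0.714, 0.518, -0.471, 0.981], [0.7, -0.517, 0.493, -0.482], [0.012, -0.681, -0.732, 0.807]]
top 48.31652579598261 [[0.014, -0.998, 0.061, 0.491], [-1.0, -0.013, 0.007, -0.036], [-0.006, -0.061, -0.998, 1.243]]
{'time': 0.1, 'q': array([-1.29252284e+00,  5.28360909e-01,  1.43381016e+00,  2.02009122e-05,
        1.18138399e+00, -1.78540190e-01]), 'joint_velocities': array([ 0.00060157, -0.00118806, -0.00354636,  0.00329395, -0.00025238,
       -0.00040479]), 'joint_torque': array([ 2.53448854e-05, -4.40988028e+01, -1.77150500e+01,  6.34493446e-02,
        5.33559930e-02, -4.13491159e-05]), 'position': array([ 0.27551187, -0.56028434,  0.23866556]), 'tool_rot': array([ 9.74028766e-01,  2.26422174e-01, -3.95800670e-05, -9.80447248e-04]), 'ft_force': array([-0.45881524, -0.73450143,  0.40896848]), 'moment': array([-0.02000089, -0.00659084,  0.01548068]), 'grip_force': 0.0, 'grip_width': 0.08735796663516034}
```

View pics/top0.png

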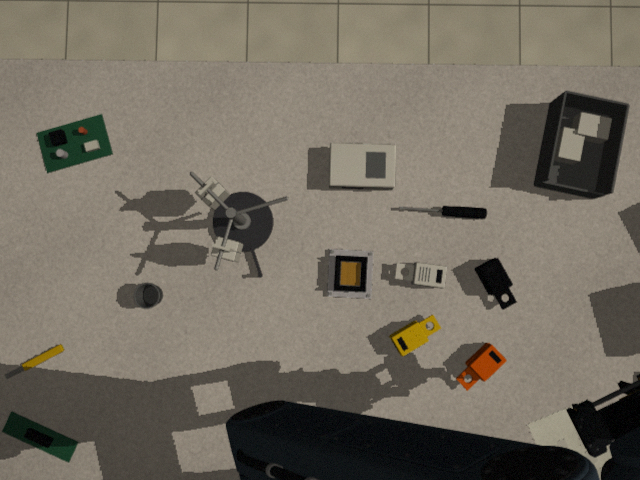

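View pics/scene0.png

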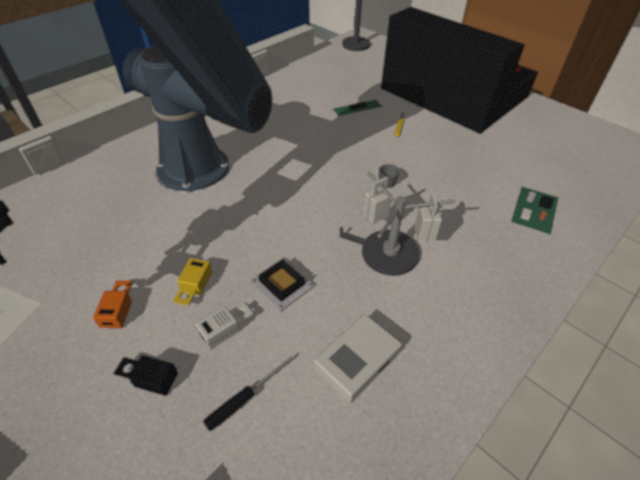

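The top view shows these candidates for the module:
- white eared module at (425,274)
- control box at (362,165), no ear
- two white modules fixed on the tree at (212,190) and (227,247)
- black at (495,282), orange at (482,366), yellow at (415,335)

By the description it is the one at (425,274). The socket is at (350,273). The tree foot is at (242,221), with the pointer running down to (257,276) and the empty branch out to (285,199).

```bash
python3 - <<'E'
from h import *
c=load('top');im=c['color']
a=cv2.resize(im[150:290,180:300],None,fx=4,fy=4,interpolation=cv2.INTER_CUBIC)
b=cv2.resize(im[240:310,320:460],None,fx=2.3*1,fy=2.3,interpolation=cv2.INTER_CUBIC)
out=np.zeros((560,800,3),np.uint8);out[:,:480]=a
m=cv2.resize(im[235:315,380:460],(320,320),interpolation=cv2.INTER_CUBIC);out[:320,480:]=m
s=cv2.resize(im[240:300,320:380],(240,240),interpolation=cv2.INTER_CUBIC);out[320:,480:720]=s
cv2.imwrite('pics/c1.png',out)
# white top mask of module via depth
p=lambda u,v:px(c,u,v).round(4)
for uv in [(425,274),(401,271),(350,273),(242,221),(232,213),(283,200)]: print(uv,p(*uv))
E
```

```text
(425, 274) [ 0.5033 -0.2724  0.0415]
(401, 271) [ 0.5099 -0.2251 -0.001 ]
(350, 273) [ 0.5034 -0.1059  0.017 ]
(242, 221) [0.6133 0.1351 0.0775]
(232, 213) [0.6186 0.1406 0.1788]
(283, 200) [0.6471 0.0394 0.1722]
```

View pics/c1.png

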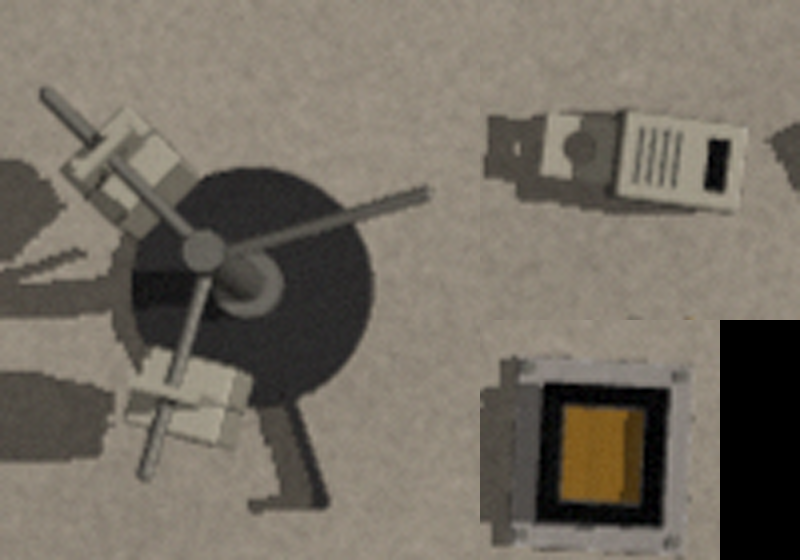

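The crop confirms the white module: ear to the left (+y), vents on top. The socket's long well side runs along the image's vertical, which is world x. Tree, in full-image pixels: post top (231.3,212.8), tip (287.5,197.3), fin end (261,275.5).

```bash
python3 - <<'E'
from h import *
c=load('top')
cr=lambda x,y,z:px(c,180+x/4,150+y/4,z)[:2]
ax0=cr(252,287,.014);ax1=cr(205,251,.179);tip=cr(428,190,.171)
p0=cr(293,400,.008);p1=cr(322,500,.02)
ang=lambda v:np.degrees(np.arctan2(v[1],v[0]))
print('axis',ax0,ax1,'tip',tip,np.linalg.norm(tip-ax1),'phi',ang(tip-ax1),'fin',p0,p1,ang(p1-p0),ang(p1-ax0),np.linalg.norm(p1-ax0))
# depth mask of the tree branch and disc
H,W=c['depth'].shape;u,v=np.meshgrid(np.arange(W),np.arange(H));F=f(c);T=np.linalg.inv(c['view'])
d=c['depth'];P=np.stack([(u-c['cx'])/F*d,(v-c['cy'])/F*d,d],-1)@T[:3,:3].T+T[:3,3]
def box(x,y,r,z0,z1):
    m=(d>0)&(np.hypot(P[...,0]-x,P[...,1]-y)<r)&(P[...,2]>z0)&(P[...,2]<z1);return P[m]
q=box(.5033,-.2724,.06,.036,.048)
print('module top',len(q),q.mean(0),cv2.minAreaRect(q[:,:2].astype(np.float32)*1000))
e=box(.509,-.215,.03,.012,.03);print('ear',len(e),e.mean(0),cv2.minAreaRect(e[:,:2].astype(np.float32)*1000) if len(e) else 0)
for z0,z1 in((.005,.0125),(.02,.04),(.012,.022)):
    s=box(.5034,-.106,.075,z0,z1);print('sock',len(s),s.mean(0),cv2.minAreaRect(s[:,:2].astype(np.float32)*1000))
b=box(*((ax1+tip)/2),.04,.15,.185);print('branch',len(b));
m,_,_,_=0,0,0,0
b2=b[:,:2]-b[:,:2].mean(0);w=np.linalg.svd(b2,full_matrices=False)[2][0];print(b.mean(0),ang(w),ang(-w))
t=box(*ax0,.078,.005,.02);k=cv2.minEnclosingCircle(t[:,:2].astype(np.float32)*1000);print('disc',k)
fp=box(*p1,.03,.026,.045);print('tooth',len(fp),fp.mean(0) if len(fp) else 0)
E
```

```text
axis [0.61828112 0.142112  ] [0.61902305 0.14211164] tip [0.65240704 0.03152299] 0.11551770351564364 phi -73.2022234251605 fin [0.55359075 0.11780414] [0.49605384 0.09854168] -161.49025428397795 -160.38038760226303 0.129760860898362
module top 686 [ 0.50106365 -0.2829092   0.04159876] ((501.1511535644531, -283.453369140625), (70.99158477783203, 49.902774810791016), 82.64302825927734)
ear 188 [ 0.50822955 -0.22529743  0.02308041] ((508.03277587890625, -226.876708984375), (35.41043472290039, 35.73512649536133), 82.77355194091797)
sock 876 [ 0.500854   -0.10585092  0.00810659] ((502.7896423339844, -104.1936264038086), (132.0994415283203, 139.10125732421875), 13.740142822265625)
sock 651 [ 0.50211457 -0.10644616  0.02921387] ((502.0943298339844, -106.46324157714844), (71.82398223876953, 79.77928924560547), 87.53390502929688)
sock 489 [ 0.50241072 -0.10684597  0.01697493] ((502.15234375, -105.59825134277344), (98.0814437866211, 106.97307586669922), 86.30931854248047)
branch 155
[0.63528294 0.0864362  0.1649583 ] -74.16777489907197 105.83222510092804
disc ((616.2379150390625, 139.43533325195312), 75.01935577392578)
tooth 10 [0.495518   0.09993272 0.03194765]
```

```bash
cat >> h.py <<'E'
def state():
    o=robot.get_obs();q=o['tool_rot'];return o,np.array(o['position']),np.degrees(2*np.arctan2(q[1],q[0]))
def go(x=None,y=None,z=None,psi=None):
    "shift (cm) in present tool axes, and twist, to reach world target"
    o,p,s=state();t=np.array([p[i] if a is None else a for i,a in enumerate((x,y,z))]);d=(t-p)*100
    a=np.radians(s);L=[d[0]*np.cos(a)+d[1]*np.sin(a),d[0]*np.sin(a)-d[1]*np.cos(a),-d[2]]
    print('t%.2f'%o['time'],'pos',p.round(4),'psi %.2f'%s,'F',np.round(o['ft_force'],1),'w %.4f'%o['grip_width'],'| shift cm',np.round(L,2),'twist',None if psi is None else round((s-psi+180)%360-180,2))
E
python3 -m pendant '[{"jaw":0.4,"linear":[0,0,0],"twist":-6.7},{"jaw":0.4,"linear":[0,0,0],"twist":-6.7},{"jaw":0.4,"linear":[0,0,0],"twist":-6.7},{"jaw":0.4,"linear":[0,0,0],"twist":-6.7},{"jaw":0.4,"linear":[0,0,0],"twist":-6.7},{"jaw":0.4,"linear":[0,0,0],"twist":-6.7},{"jaw":0.4,"linear":[0,0,0],"twist":-6.7},{"jaw":0.4,"linear":[0,0,0],"twist":-6.7},{"jaw":0.4,"linear":[0,0,0],"twist":-6.7},{"jaw":0.4,"linear":[0,0,0],"twist":-6.7},{"jaw":0.4,"linear":[0,0,0],"twist":-6.7},{"jaw":0.4,"linear":[0,0,0],"twist":-6.7}]' 10
python3 -c "
from h import *
go(.6469,.0461,.24,106.5)"
```

```text
time: 1.1
position: [0.2756, -0.5605, 0.239]
tool_rot: [0.595, 0.803, 0.0, -0.001]
ft_force: [0.1, 0.2, 0.3]
grip_width: 0.0347
grip_force: 0.0
t1.10 pos [ 0.2756 -0.5605  0.239 ] psi 106.90 F [0.1 0.2 0.3] w 0.0347 | shift cm [47.24 53.17 -0.1 ] twist 0.4
```

```bash
python3 -m pendant '[{"jaw":0.4,"linear":[2.62,2.95,0],"twist":0},{"jaw":0.4,"linear":[2.62,2.95,0],"twist":0},{"jaw":0.4,"linear":[2.62,2.95,0],"twist":0},{"jaw":0.4,"linear":[2.62,2.95,0],"twist":0},{"jaw":0.4,"linear":[2.62,2.95,0],"twist":0},{"jaw":0.4,"linear":[2.62,2.95,0],"twist":0},{"jaw":0.4,"linear":[2.62,2.95,0],"twist":0},{"jaw":0.4,"linear":[2.62,2.95,0],"twist":0},{"jaw":0.4,"linear":[2.62,2.95,0],"twist":0},{"jaw":0.4,"linear":[2.62,2.95,0],"twist":0},{"jaw":0.4,"linear":[2.62,2.95,0],"twist":0},{"jaw":0.4,"linear":[2.62,2.95,0],"twist":0}]'
python3 -c "
from h import *
go(.6469,.0461,.24,106.5)"
```

```text
time: 2.1
position: [0.5258, -0.1566, 0.2393]
tool_rot: [0.598, 0.802, -0.0, -0.0]
ft_force: [0.4, -1.2, 0.3]
grip_width: 0.0347
grip_force: 0.0
t2.10 pos [ 0.5258 -0.1566  0.2393] psi 106.57 F [ 0.4 -1.2  0.3] w 0.0347 | shift cm [15.97 17.39 -0.07] twist 0.07
```

```bash
python3 -m pendant '[{"jaw":0.4,"linear":[2.66,2.9,0],"twist":0},{"jaw":0.4,"linear":[2.66,2.9,0],"twist":0},{"jaw":0.4,"linear":[2.66,2.9,0],"twist":0},{"jaw":0.4,"linear":[2.66,2.9,0],"twist":0},{"jaw":0.4,"linear":[2.66,2.9,0],"twist":0},{"jaw":0.4,"linear":[2.66,2.9,0],"twist":0},{"jaw":0.4,"linear":[0,0,0],"twist":0},{"jaw":0.4,"linear":[0,0,0],"twist":0}]'
python3 - <<'E'
from h import *
go(.6469,.0461,.167,106.5)
c=snap('wrist','w1.png')
# branch in wrist depth
F=f(c);T=np.linalg.inv(c['view']);u,v=np.meshgrid(np.arange(640),np.arange(480));d=c['depth']
P=np.stack([(u-c['cx'])/F*d,(v-c['cy'])/F*d,d],-1)@T[:3,:3].T+T[:3,3]
m=(d>0)&(P[...,2]>.158)&(P[...,2]<.18)&(np.hypot(P[...,0]-.6469,P[...,1]-.0461)<.06)
q=P[m];print(len(q))
if len(q):
    w=np.linalg.svd((q-q.mean(0))[:,:2],full_matrices=False)[2][0];print(q.mean(0),np.degrees(np.arctan2(w[1],w[0])))
E
```

```text
time: 2.77
position: [0.6467, 0.0462, 0.2387]
tool_rot: [0.596, 0.803, -0.0, -0.0]
ft_force: [-0.6, -1.1, -0.9]
grip_width: 0.0348
grip_force: 0.0
t2.77 pos [0.6467 0.0462 0.2387] psi 106.81 F [-0.6 -1.1 -0.9] w 0.0348 | shift cm [-0.01  0.01  7.17] twist 0.31
1509
[0.64182207 0.0700694  0.16868483] 106.06137776099264
```

View pics/w1.png

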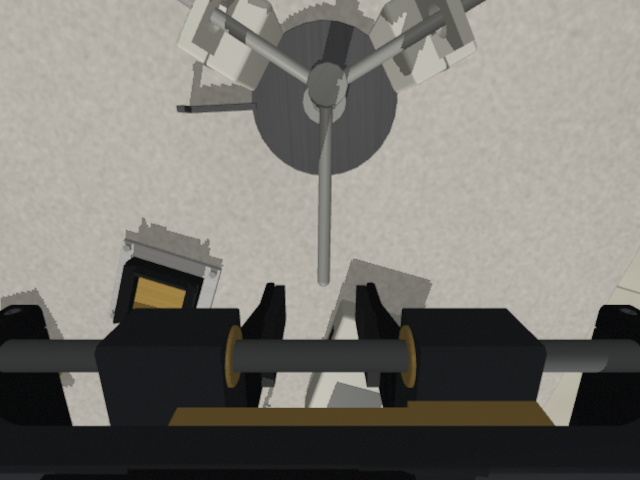

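The branch runs (325,105)–(323,283), centred between the fingers. Next: lower and pinch it.

```bash
python3 -m pendant '[{"jaw":0.4,"linear":[0,0.1,2.4],"twist":0},{"jaw":0.4,"linear":[0,0.1,2.4],"twist":0},{"jaw":0.4,"linear":[0,0,2.4],"twist":0},{"jaw":0.05,"linear":[0,0,0],"twist":0},{"jaw":0.05,"linear":[0,0,0],"twist":0},{"jaw":0.05,"linear":[0,0,0],"twist":0},{"jaw":0.05,"linear":[0,0,0],"twist":0},{"jaw":0.05,"linear":[0,0,0],"twist":0}]' 10
python3 -m pendant '[{"jaw":0.05,"linear":[0.05,-1.05,0],"twist":6},{"jaw":0.05,"linear":[0.05,-1.05,0],"twist":6},{"jaw":0.05,"linear":[0.05,-1.05,0],"twist":6},{"jaw":0.05,"linear":[0.05,-1.05,0],"twist":6},{"jaw":0.05,"linear":[0.05,-1.05,0],"twist":6},{"jaw":0.05,"linear":[0.05,-1.05,0],"twist":6},{"jaw":0.05,"linear":[0.05,-1.05,0],"twist":6},{"jaw":0.05,"linear":[0.05,-1.05,0],"twist":6},{"jaw":0.05,"linear":[0.05,-1.05,0],"twist":6},{"jaw":0.05,"linear":[0.05,-1.05,0],"twist":6},{"jaw":0.05,"linear":[0.05,-1.05,0],"twist":6},{"jaw":0.05,"linear":[0.05,-1.05,0],"twist":6}]'
python3 -c "
from h import *
import math
go(.6185+.1*math.cos(math.radians(-161)),.142+.1*math.sin(math.radians(-161)),None,19)"
```

```text
time: 3.48
position: [0.6495, 0.0441, 0.1695]
tool_rot: [0.598, 0.801, 0.001, 0.001]
ft_force: [0.4, 0.1, -0.1]
grip_width: 0.0101
grip_force: 0.0
time: 4.48
position: [0.5349, 0.082, 0.1694]
tool_rot: [0.955, 0.296, -0.002, 0.001]
ft_force: [-5.9, -4.3, 8.3]
grip_width: 0.0078
grip_force: 10.2
t4.48 pos [0.5349 0.082  0.1694] psi 34.38 F [-5.9 -4.3  8.3] w 0.0078 | shift cm [ 0.65 -2.89 -0.  ] twist 15.38
```

```bash
python3 -m pendant '[{"jaw":0.05,"linear":[0.05,-0.92,0],"twist":5.1},{"jaw":0.05,"linear":[0.05,-0.92,0],"twist":5.1},{"jaw":0.05,"linear":[0.05,-0.92,0],"twist":5.1},{"jaw":0.05,"linear":[0,0,0],"twist":0},{"jaw":0.05,"linear":[0,0,0],"twist":0},{"jaw":0.05,"linear":[0,0,0],"twist":0}]'
cat >> h.py <<'E'
def cloud(c):
    F=f(c);T=np.linalg.inv(c['view']);u,v=np.meshgrid(np.arange(640),np.arange(480));d=c['depth']
    P=np.stack([(u-c['cx'])/F*d,(v-c['cy'])/F*d,d],-1)@T[:3,:3].T+T[:3,3];P[d<=0]=np.nan;return P
E
python3 - <<'E'
from h import *
import math
go(.6185+.1*math.cos(math.radians(-161)),.142+.1*math.sin(math.radians(-161)),None,19)
c=snap('wrist','w2.png');snap('top')
E
```

```text
time: 4.98
position: [0.5204, 0.1081, 0.1691]
tool_rot: [0.986, 0.168, -0.004, -0.0]
ft_force: [-9.7, -1.6, 11.0]
grip_width: 0.0074
grip_force: 10.1
t4.98 pos [0.5204 0.1081 0.1691] psi 19.38 F [-9.7 -1.6 11. ] w 0.0074 | shift cm [ 0.38 -0.01 -0.  ] twist 0.38
```

View pics/w2.png

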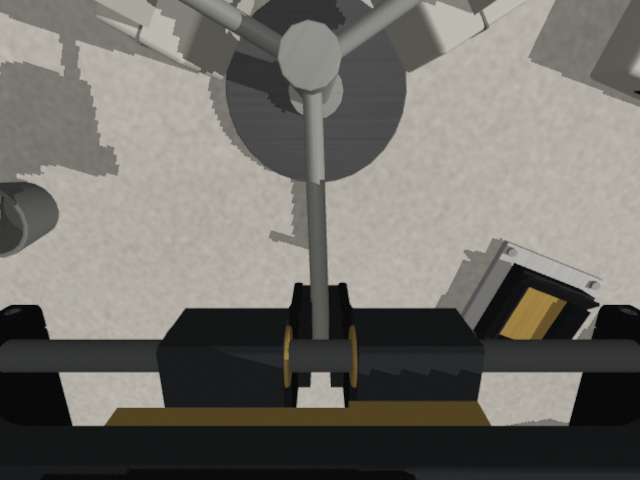

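The branch now runs (313,90)–(320,340) and hides the fin, so it is nearly aligned. Next: release, lift, and step back for a precise check.

```bash
python3 -m pendant '[{"jaw":0.4,"linear":[0,0,0],"twist":0},{"jaw":0.4,"linear":[0,0,0],"twist":0},{"jaw":0.4,"linear":[0,0,0],"twist":0},{"jaw":0.4,"linear":[0,0,-2.5],"twist":0},{"jaw":0.4,"linear":[0,0,-4],"twist":0},{"jaw":0.4,"linear":[-3.3,0,0],"twist":0},{"jaw":0.4,"linear":[-3.3,0,0],"twist":0},{"jaw":0.4,"linear":[0,0,0],"twist":0},{"jaw":0.4,"linear":[0,0,0],"twist":0}]'
python3 - <<'E'
from h import *
go()
c=snap('wrist','w3.png');t=snap('top')
ang=lambda v:np.degrees(np.arctan2(v[1],v[0]))
for n,c in(('wrist',c),('top',t)):
    P=cloud(c)
    z=P[...,2]
    r=np.hypot(P[...,0]-.6185,P[...,1]-.142);a=np.degrees(np.arctan2(P[...,1]-.142,P[...,0]-.6185))
    near=(abs(a+161)<14)
    br=P[near&(r>.02)&(r<.112)&(z>.15)&(z<.18)]
    fin=P[near&(r>.078)&(r<.135)&(z>.005)&(z<.04)]
    disc=P[(r<.085)&(z>.009)&(z<.018)]
    for k,q in(('br',br),('fin',fin)):
        if len(q)<5: print(n,k,len(q));continue
        w=np.linalg.svd((q-q.mean(0))[:,:2],full_matrices=False)[2][0];w*=np.sign(-w[0]);print(n,k,len(q),q.mean(0).round(4),ang(w).round(2),'from axis',ang(q.mean(0)[:2]-[.6185,.142]).round(2))
    (x,y),R=cv2.minEnclosingCircle(disc[:,:2].astype(np.float32)*1000);print(n,'disc',x,y,R)
    top=P[(r<.02)&(z>.174)];print(n,'posttop',top[:,:2].mean(0) if len(top) else 0)
E
```

```text
time: 5.83
position: [0.4612, 0.086, 0.233]
tool_rot: [0.986, 0.167, 0.0, -0.0]
ft_force: [0.7, -0.2, -0.2]
grip_width: 0.0346
grip_force: 0.0
t5.83 pos [0.4612 0.086  0.233 ] psi 19.23 F [ 0.7 -0.2 -0.2] w 0.0346 | shift cm [ 0.  0. -0.] twist None
wrist br 2586 [0.5568 0.1216 0.167 ] -158.57 from axis -161.69
wrist fin 0
wrist disc 619.2250366210938 145.92874145507812 69.88870239257812
wrist posttop 0
top br 176 [0.5563 0.1188 0.166 ] -158.59 from axis -159.6
top fin 44 [0.5281 0.1109 0.0136] -160.62 from axis -161.03
top disc 611.4463500976562 141.64889526367188 77.43238067626953
top posttop [0.61904365 0.14346046]
```

View pics/w3.png

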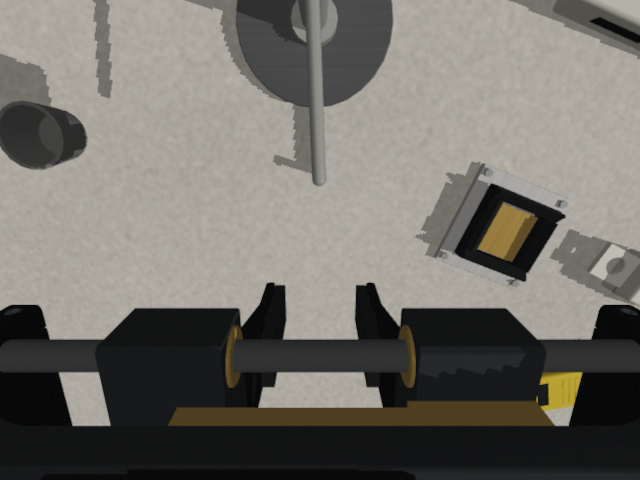

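The branch tip is at (319,183). Fits give the branch at -158.6° and the fin at -160.6°, so about 2° clockwise is still needed. I'll pinch and nudge.

```bash
python3 -c "
from h import *
go(.5262,.1095,.169,21.4)"
```

```text
t5.93 pos [0.4639 0.0862 0.2331] psi 19.25 F [ 0.7  1.6 -0.2] w 0.0348 | shift cm [ 6.65 -0.15  6.41] twist -2.15
```

```bash
python3 -m pendant '[{"jaw":0.4,"linear":[3.3,-0.1,0],"twist":-2.1},{"jaw":0.4,"linear":[3.3,0,0],"twist":0},{"jaw":0.4,"linear":[0,0,3.2],"twist":0},{"jaw":0.4,"linear":[0,0,3.2],"twist":0},{"jaw":0.05,"linear":[0,0,0],"twist":0},{"jaw":0.05,"linear":[0,0,0],"twist":0},{"jaw":0.05,"linear":[0,0,0],"twist":0},{"jaw":0.05,"linear":[0,0,0],"twist":0},{"jaw":0.05,"linear":[0,-0.18,0],"twist":1},{"jaw":0.05,"linear":[0,-0.2,0],"twist":1},{"jaw":0.05,"linear":[0,0,0],"twist":0},{"jaw":0.05,"linear":[0,0,0],"twist":0}]' 10
python3 -m pendant '[{"jaw":0.4,"linear":[0,0,0],"twist":0},{"jaw":0.4,"linear":[0,0,0],"twist":0},{"jaw":0.4,"linear":[0,0,0],"twist":0},{"jaw":0.4,"linear":[0,0,-3],"twist":0},{"jaw":0.4,"linear":[0,0,-4],"twist":0},{"jaw":0.4,"linear":[-2,4,0],"twist":-5},{"jaw":0.4,"linear":[-2,4,0],"twist":-5},{"jaw":0.4,"linear":[-2,4,0],"twist":-5},{"jaw":0.4,"linear":[0,0,0],"twist":0},{"jaw":0.4,"linear":[0,0,0],"twist":0}]'
cat > tree.py <<'E'
from h import *
go()
c=snap('wrist');t=snap('top')
ang=lambda v:np.degrees(np.arctan2(v[1],v[0]))
for n,c,ax in(('wrist',c,(.619,.1458)),('top',t,(.619,.1433))):
    P=cloud(c);z=P[...,2];r=np.hypot(P[...,0]-ax[0],P[...,1]-ax[1]);a=np.degrees(np.arctan2(P[...,1]-ax[1],P[...,0]-ax[0]))
    near=(abs(a+161)<10)
    for k,m in(('br',(r>.02)&(r<.112)&(z>.15)&(z<.18)),('fin',(r>.076)&(r<.135)&(z>.004)&(z<.04))):
        q=P[near&m]
        if len(q)<5: print(n,k,len(q));continue
        w=np.linalg.svd((q-q.mean(0))[:,:2],full_matrices=False)[2][0];w*=np.sign(-w[0]);print(n,k,len(q),q.mean(0).round(4),ang(w).round(2),'from axis',ang(q.mean(0)[:2]-ax).round(2))
    disc=P[(r<.085)&(z>.010)&(z<.018)];(x,y),R=cv2.minEnclosingCircle(disc[:,:2].astype(np.float32)*1000);print(n,'disc',x,y,R)
E
python3 tree.py
```

```text
time: 6.93
position: [0.524, 0.1138, 0.1703]
tool_rot: [0.986, 0.168, 0.002, 0.0]
ft_force: [0.0, 1.1, 6.8]
grip_width: 0.0071
grip_force: 10.0
time: 7.77
position: [0.5177, -0.0129, 0.2383]
tool_rot: [0.956, 0.293, -0.0, -0.0]
ft_force: [-0.6, 0.2, -0.2]
grip_width: 0.0348
grip_force: 0.0
t7.77 pos [ 0.5177 -0.0129  0.2383] psi 34.06 F [-0.6  0.2 -0.2] w 0.0348 | shift cm [ 0.  0. -0.] twist None
wrist br 2648 [0.5553 0.1227 0.1667] -160.99 from axis -160.07
wrist fin 598 [0.5187 0.1088 0.0163] -160.08 from axis -159.76
wrist disc 608.1091918945312 139.23712158203125 72.58187103271484
top br 178 [0.5563 0.1218 0.1661] -161.02 from axis -161.1
top fin 19 [0.5402 0.1166 0.0135] -153.12 from axis -161.26
top disc 612.418212890625 140.01541137695312 77.00017547607422
```

Branch and fin now agree within about 0.5°. Next: the module.

```bash
python3 -m pendant '[{"jaw":0.75,"linear":[0,0,0],"twist":-7},{"jaw":0.75,"linear":[0,0,0],"twist":-7},{"jaw":0.75,"linear":[0,0,0],"twist":-7},{"jaw":0.75,"linear":[0,0,0],"twist":-7},{"jaw":0.75,"linear":[0,0,0],"twist":-7},{"jaw":0.75,"linear":[0,0,0],"twist":-7},{"jaw":0.75,"linear":[0,0,0],"twist":-6.5},{"jaw":0.75,"linear":[-4,0,0],"twist":0},{"jaw":0.75,"linear":[-4,0,0],"twist":0},{"jaw":0.75,"linear":[-4,0,0],"twist":0},{"jaw":0.75,"linear":[-4,0,0],"twist":0},{"jaw":0.75,"linear":[-4,0,0],"twist":0}]'
python3 -c "
from h import *
go(.498,-.31,.2,82.6)"
```

```text
time: 8.87
position: [0.493, -0.2087, 0.2383]
tool_rot: [0.749, 0.663, 0.0, -0.001]
ft_force: [0.9, -0.0, -0.1]
grip_width: 0.0651
grip_force: 0.0
t8.87 pos [ 0.493  -0.2087  0.2383] psi 83.04 F [ 0.9 -0.  -0.1] w 0.0651 | shift cm [-9.99  1.72  3.83] twist 0.44
```

```bash
python3 -m pendant '[{"jaw":0.75,"linear":[-4,0.8,0],"twist":0.4},{"jaw":0.75,"linear":[-4,0.8,0],"twist":0},{"jaw":0.75,"linear":[-2,0,3.8],"twist":0},{"jaw":0.75,"linear":[0,0,0],"twist":0},{"jaw":0.75,"linear":[0,0,0],"twist":0}]'
python3 - <<'E'
from h import *
go()
c=snap('wrist','w4.png');P=cloud(c);z=P[...,2]
def rect(x,y,r,a,b,n):
    q=P[(np.hypot(P[...,0]-x,P[...,1]-y)<r)&(z>a)&(z<b)]
    if len(q)>10: print(n,len(q),q.mean(0).round(4),np.round(np.array(sum([list(k) if isinstance(k,tuple) else [k] for k in cv2.minAreaRect(q[:,:2].astype(np.float32)*1000)],[])),1))
rect(.509,-.222,.035,.02,.028,'ear');rect(.5021,-.105,.06,.031,.037,'lip');rect(.5021,-.105,.07,.022,.037,'collar');rect(.5021,-.105,.09,.0065,.0105,'plate');rect(.5021,-.105,.05,.015,.0205,'spring')
E
```

```text
time: 9.28
position: [0.4952, -0.3081, 0.199]
tool_rot: [0.752, 0.659, -0.0, -0.004]
ft_force: [-0.6, 0.3, 0.1]
grip_width: 0.0651
grip_force: 0.0
t9.28 pos [ 0.4952 -0.3081  0.199 ] psi 82.45 F [-0.6  0.3  0.1] w 0.0651 | shift cm [ 0.  0. -0.] twist None
ear 1749 [ 0.5092 -0.2269  0.0238] [ 508.  -227.    40.4   48.6   83.5]
lip 595 [ 0.4943 -0.1366  0.033 ] [ 501.5 -137.6    9.5   76.8   84.8]
collar 1357 [ 0.4963 -0.1374  0.0292] [ 501.6 -138.2   11.    80.2   83. ]
plate 3179 [ 0.4996 -0.1451  0.0079] [ 501.7 -140.3   32.9  110.1   86.4]
spring 188 [ 0.5004 -0.1402  0.0178] [ 500.9 -140.3    1.1   70.2   87.6]
```

View pics/w4.png

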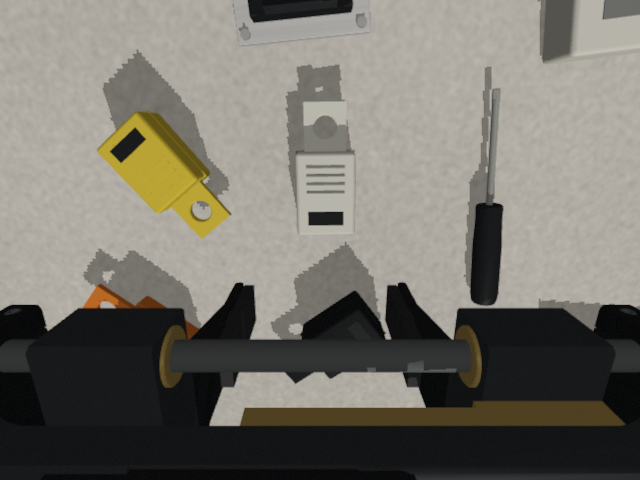

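The white module's ear end spans (304,100)–(347,101), its hole is at (324,127) and its housing runs (296,153)–(355,234).

```bash
python3 - <<'E'
from h import *
c=load('wrist')
for u,v,z in((324.5,127,.024),(304,100.5,.024),(347,101,.024),(296.5,153,.042),(354.5,151.5,.042),(299,234,.042),(353,233.5,.042)):print(px(c,u,v,z).round(4))
g=px(c,324.5,127,.024);go(g[0]+.007*.127,g[1]+.007*.992,.12,82.7)
E
```

```text
[ 0.5087 -0.227   0.024 ]
[ 0.4946 -0.204   0.024 ]
[ 0.5298 -0.2091  0.024 ]
[ 0.4835 -0.2439  0.042 ]
[ 0.5303 -0.2489  0.042 ]
[ 0.4752 -0.3122  0.042 ]
[ 0.5219 -0.3179  0.042 ]
t9.33 pos [ 0.4961 -0.3079  0.2006] psi 82.52 F [ 0.9  0.6 -0.3] w 0.0652 | shift cm [8.88 0.2  8.06] twist -0.18
```

```bash
python3 -m pendant '[{"jaw":0.7,"linear":[3,0.1,3],"twist":0},{"jaw":0.7,"linear":[3,0.1,3],"twist":0},{"jaw":0.7,"linear":[2.9,0.1,3],"twist":0},{"jaw":0.7,"linear":[0,0,3],"twist":0},{"jaw":0.7,"linear":[0,0,3],"twist":0},{"jaw":0.7,"linear":[0,0,1.5],"twist":0},{"jaw":0.7,"linear":[0,0,0],"twist":0}]' 5
python3 -c "
from h import *
go(.5099,-.2195,.020,82.8)"
```

```text
time: 9.92
position: [0.5099, -0.2197, 0.0363]
tool_rot: [0.751, 0.66, -0.0, -0.002]
ft_force: [-0.1, -1.0, 0.8]
grip_width: 0.0609
grip_force: 0.0
t9.92 pos [ 0.5099 -0.2197  0.0363] psi 82.67 F [-0.1 -1.   0.8] w 0.0609 | shift cm [ 0.02 -0.    1.63] twist -0.13
```

```bash
python3 -m pendant '[{"jaw":0.7,"linear":[0,0,1],"twist":0},{"jaw":0.7,"linear":[0,0,0.6],"twist":0},{"jaw":0.3,"linear":[0,0,0],"twist":0},{"jaw":0.3,"linear":[0,0,0],"twist":0},{"jaw":0.3,"linear":[0,0,0],"twist":0},{"jaw":0.3,"linear":[0,0,0],"twist":0},{"jaw":0.3,"linear":[0,0,0],"twist":0},{"jaw":0.3,"linear":[0,0,0],"twist":0}]' 4
python3 -m pendant '[{"jaw":0.3,"linear":[0,0,-1],"twist":0},{"jaw":0.3,"linear":[0,0,-1.5],"twist":0},{"jaw":0.3,"linear":[0,0,-2],"twist":0},{"jaw":0.3,"linear":[0,0,-2],"twist":0},{"jaw":0.3,"linear":[0,0,-2],"twist":0},{"jaw":0.3,"linear":[0,0,-2],"twist":0},{"jaw":0.3,"linear":[0,0,-2],"twist":0},{"jaw":0.3,"linear":[0,0,-2],"twist":0},{"jaw":0.3,"linear":[0,0,0],"twist":0},{"jaw":0.3,"linear":[0,0,0],"twist":0},{"jaw":0.3,"linear":[0,0,0],"twist":0},{"jaw":0.3,"linear":[0,0,0],"twist":0}]'
python3 - <<'E'
from h import *
go(.5021,-.105,None,87.5)
c=snap('scene');s=snap('wrist')
u,v=proj(c,[.51,-.22,.12]);u,v=int(u),int(v);print(u,v)
a=c['color'][max(0,v-70):v+80,max(0,u-75):u+75]
out=np.hstack([cv2.resize(a,(450,450),interpolation=cv2.INTER_CUBIC),cv2.resize(s['color'],(350,262)).__class__ and cv2.copyMakeBorder(cv2.resize(s['color'],(350,262)),0,188,0,0,0)])
cv2.imwrite('pics/s5.png',out)
E
```

```text
time: 10.58
position: [0.5107, -0.2236, 0.0224]
tool_rot: [0.752, 0.659, 0.0, 0.0]
ft_force: [-0.1, 0.4, 2.1]
grip_width: 0.036
grip_force: 4.0
time: 11.58
position: [0.5096, -0.2227, 0.1655]
tool_rot: [0.752, 0.659, -0.0, -0.002]
ft_force: [-0.2, -0.9, -2.0]
grip_width: 0.0358
grip_force: 4.0
t11.58 pos [ 0.5096 -0.2227  0.1655] psi 82.47 F [-0.2 -0.9 -2. ] w 0.0358 | shift cm [11.57 -2.28 -0.  ] twist -5.03
236 283
```

View pics/s5.png

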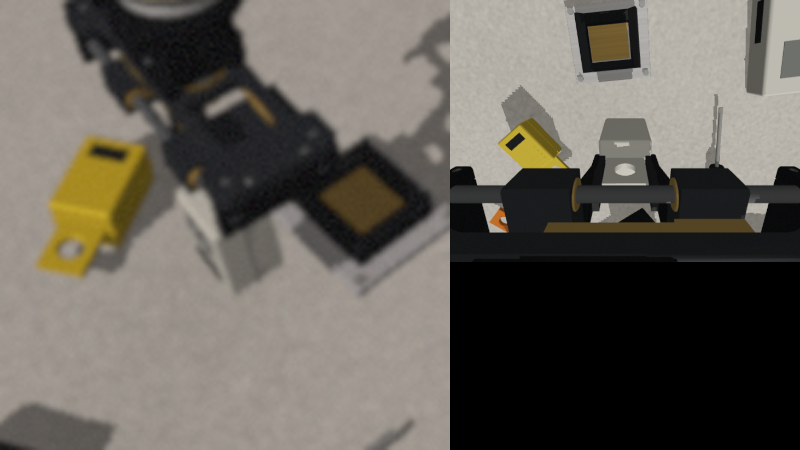

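The ear is pinched and the module hangs foot down. I'll measure its tilt from the cloud.

```bash
cat > tilt.py <<'E'
from h import *
def tilt(c,tcp,psi,zc=(-.12,.0)):
    P=cloud(c);a=np.radians(psi)
    d=P-tcp;X=d[...,0]*np.cos(a)+d[...,1]*np.sin(a);Y=d[...,0]*np.sin(a)-d[...,1]*np.cos(a);Z=d[...,2]
    m=(abs(Y)<.012)&(abs(X)<.09)&(Z<.02)&(P[...,2]>.03)
    for z0 in np.arange(-.12,.02,.01):
        k=m&(Z>z0)&(Z<z0+.01)
        if k.sum()>5: print('z%.3f n%d X max %.4f med %.4f min %.4f'%(z0+.005,k.sum(),np.nanpercentile(X[k],95),np.median(X[k]),np.percentile(X[k],5)))
    m2=(abs(X)<.06)&(Z<-.03)&(Z>-.1)&(abs(Y)<.04)
    if m2.sum(): print('Y range',np.percentile(Y[m2],[2,98]))
if __name__=='__main__':
    o,p,s=state();tilt(load('wrist'),p,s)
E
python3 tilt.py
```

```text
z-0.095 n47 X max 0.0248 med 0.0244 min 0.0242
z-0.085 n183 X max 0.0246 med 0.0241 min 0.0235
z-0.075 n206 X max 0.0238 med 0.0234 min 0.0229
z-0.065 n219 X max 0.0232 med 0.0227 min 0.0222
z-0.055 n269 X max 0.0225 med 0.0220 min 0.0216
z-0.045 n288 X max 0.0219 med 0.0213 min 0.0208
z-0.035 n347 X max 0.0212 med 0.0207 min 0.0201
z-0.025 n2285 X max 0.0197 med 0.0080 min -0.0148
z-0.015 n653 X max 0.0019 med 0.0008 min -0.0034
z-0.005 n196 X max 0.0012 med 0.0005 min -0.0003
z0.005 n691 X max 0.0006 med -0.0001 min -0.0008
z0.015 n384 X max 0.0001 med -0.0007 min -0.0023
Y range [-0.02360467  0.02312705]
```

```bash
python3 - <<'E'
from h import *
c=load('wrist');P=cloud(c);z=P[...,2]
def rect(x,y,r,a,b,n):
    q=P[(np.hypot(P[...,0]-x,P[...,1]-y)<r)&(z>a)&(z<b)]
    if len(q)>10: print(n,len(q),np.round(np.array(sum([list(k) if isinstance(k,tuple) else [k] for k in cv2.minAreaRect(q[:,:2].astype(np.float32)*1000)],[])),1))
rect(.502,-.106,.058,.031,.037,'lip');rect(.502,-.106,.058,.022,.037,'collar');rect(.502,-.106,.035,.015,.0205,'spring')
m=abs(P[...,0]-.502)<.02
q=P[m&(abs(P[...,1]+.106)<.06)&(z>.03)&(z<.037)];print('lip top y',np.percentile(q[:,1],[1,99]))
q=P[(abs(P[...,1]+.106)<.015)&(abs(P[...,0]-.502)<.06)&(z>.03)&(z<.037)];print('lip top x',np.percentile(q[:,0],[1,99]))
go(.5021,-.107-.003,None,87.5)
E
```

```text
lip 3155 [ 503.1 -104.2   72.    77.3   87.7]
collar 6723 [ 503.1 -104.2   72.2   80.3   87.7]
spring 4717 [ 503.1 -103.7   47.7   56.3   88.1]
lip top y [-0.1389073 -0.0695418]
lip top x [0.46459064 0.54156288]
t11.68 pos [ 0.5098 -0.2228  0.1654] psi 82.47 F [ 0.2  0.5 -2.1] w 0.0360 | shift cm [11.08 -2.24 -0.  ] twist -5.03
```

```bash
python3 -m pendant '[{"jaw":0.3,"linear":[0,0,0],"twist":-2.7},{"jaw":0.3,"linear":[0,0,0],"twist":-2.7},{"jaw":0.3,"linear":[1.5,-0.1,0],"twist":0},{"jaw":0.3,"linear":[2.5,-0.3,0],"twist":0},{"jaw":0.3,"linear":[2.5,-0.3,0],"twist":0},{"jaw":0.3,"linear":[2.5,-0.2,0],"twist":0},{"jaw":0.3,"linear":[1.6,-0.2,0],"twist":0},{"jaw":0.3,"linear":[1,0,0],"twist":0},{"jaw":0.3,"linear":[0,0,0],"twist":0},{"jaw":0.3,"linear":[0,0,0],"twist":0}]' 6
python3 - <<'E'
from h import *
from tilt import tilt
go(.5031,-.1067,None,87.9)
c=snap('wrist');o,p,s=state();tilt(c,p,s)
E
```

```text
time: 12.52
position: [0.5041, -0.1066, 0.1666]
tool_rot: [0.72, 0.694, -0.0, 0.0]
ft_force: [0.2, -0.6, -0.7]
grip_width: 0.0361
grip_force: 6.0
t12.52 pos [ 0.5041 -0.1066  0.1666] psi 87.93 F [ 0.2 -0.6 -0.7] w 0.0361 | shift cm [-0.02 -0.1  -0.  ] twist 0.03
z-0.095 n75 X max 0.0229 med 0.0225 min 0.0222
z-0.085 n169 X max 0.0226 med 0.0222 min 0.0219
z-0.075 n184 X max 0.0223 med 0.0219 min 0.0215
z-0.065 n216 X max 0.0219 med 0.0216 min 0.0212
z-0.055 n246 X max 0.0216 med 0.0212 min 0.0207
z-0.045 n277 X max 0.0212 med 0.0208 min 0.0204
z-0.035 n345 X max 0.0209 med 0.0204 min 0.0198
z-0.025 n2205 X max 0.0194 med 0.0080 min -0.0138
z-0.015 n636 X max 0.0021 med 0.0010 min -0.0032
z-0.005 n188 X max 0.0019 med 0.0013 min 0.0005
z0.005 n662 X max 0.0015 med 0.0009 min 0.0003
z0.015 n430 X max 0.0012 med 0.0002 min -0.0015
Y range [-0.02364469  0.02300573]
```

```bash
python3 -m pendant '[{"jaw":0.3,"linear":[0.08,-0.1,0],"twist":0},{"jaw":0.3,"linear":[0,0,1.3],"twist":0},{"jaw":0.3,"linear":[0,0,1.3],"twist":0},{"jaw":0.3,"linear":[0,0,1],"twist":0},{"jaw":0.3,"linear":[0,0,0.8],"twist":0},{"jaw":0.3,"linear":[0,0,0.5],"twist":0},{"jaw":0.3,"linear":[0,0,0],"twist":0},{"jaw":0.3,"linear":[0,0,0],"twist":0}]'
python3 -c "
from h import *
go()"
```

```text
time: 13.23
position: [0.503, -0.1064, 0.1177]
tool_rot: [0.72, 0.694, -0.0, -0.0]
ft_force: [-0.8, -0.4, -1.5]
grip_width: 0.0361
grip_force: 6.0
t13.23 pos [ 0.503  -0.1064  0.1177] psi 87.86 F [-0.8 -0.4 -1.5] w 0.0361 | shift cm [ 0.  0. -0.] twist None
```

```bash
python3 -m pendant '[{"jaw":0.3,"linear":[0,0,0.2],"twist":0},{"jaw":0.3,"linear":[0,0,0.2],"twist":0},{"jaw":0.3,"linear":[0,0,0],"twist":0},{"jaw":0.3,"linear":[0,0,0],"twist":0}]'
python3 -m pendant '[{"jaw":0.3,"linear":[0,0,0.15],"twist":0},{"jaw":0.3,"linear":[0,0,0.0],"twist":0},{"jaw":0.3,"linear":[0,0,0],"twist":0}]'
python3 - <<'E'
from h import *
from tilt import tilt
c=snap('wrist');o,p,s=state();go();tilt(c,p,s)
E
```

```text
time: 13.57
position: [0.5035, -0.1063, 0.1145]
tool_rot: [0.72, 0.694, 0.0, 0.001]
ft_force: [-0.3, -0.1, 2.2]
grip_width: 0.0357
grip_force: 6.0
time: 13.82
position: [0.5034, -0.1063, 0.1127]
tool_rot: [0.72, 0.694, 0.0, 0.001]
ft_force: [0.9, 0.8, 4.5]
grip_width: 0.0357
grip_force: 6.0
t13.87 pos [ 0.5034 -0.1063  0.1127] psi 87.87 F [0.4 0.2 5. ] w 0.0360 | shift cm [ 0.  0. -0.] twist None
z-0.085 n228 X max 0.0364 med 0.0317 min 0.0210
z-0.075 n361 X max 0.0361 med 0.0214 min 0.0207
z-0.065 n210 X max 0.0210 med 0.0206 min 0.0202
z-0.055 n241 X max 0.0207 med 0.0203 min 0.0199
z-0.045 n283 X max 0.0203 med 0.0199 min 0.0195
z-0.035 n317 X max 0.0200 med 0.0196 min 0.0191
z-0.025 n2199 X max 0.0187 med 0.0073 min -0.0144
z-0.015 n636 X max 0.0014 med 0.0003 min -0.0039
z-0.005 n181 X max 0.0010 med 0.0005 min -0.0002
z0.005 n659 X max 0.0008 med 0.0002 min -0.0004
z0.015 n443 X max 0.0004 med -0.0006 min -0.0022
Y range [-0.03771237  0.03737111]
```

It is in contact with the plate. Release, lift, shut the fingers and check.

```bash
python3 -m pendant '[{"jaw":0.6,"linear":[0,0,0],"twist":0},{"jaw":0.6,"linear":[0,0,0],"twist":0},{"jaw":0.6,"linear":[0,0,0],"twist":0},{"jaw":0.6,"linear":[0,0,-1.5],"twist":0},{"jaw":0.6,"linear":[0,0,-2.5],"twist":0},{"jaw":0.6,"linear":[0,0,-2],"twist":0},{"jaw":0.0,"linear":[0,0,0],"twist":0},{"jaw":0.0,"linear":[0,0,0],"twist":0},{"jaw":0.0,"linear":[0,0,0],"twist":0},{"jaw":0.0,"linear":[0,0,0],"twist":0},{"jaw":0.0,"linear":[0,0,0],"twist":0}]' 10
python3 - <<'E'
from h import *
c=snap('wrist','w6.png');go();P=cloud(c)
q=P[(np.hypot(P[...,0]-.503,P[...,1]+.105)<.045)&(P[...,2]>.05)&(P[...,2]<.14)]
if len(q):
  print(np.percentile(q[:,2],99.5))
  for a,b in((.05,.055),(.06,.07),(.07,.08),(.084,.09),(.095,.105),(.105,.115),(.115,.124),(.126,.135)):
    k=q[(q[:,2]>a)&(q[:,2]<b)]
    if len(k)>5: print(a,len(k),'x',np.percentile(k[:,0],[2,98]).round(4),'y',np.percentile(k[:,1],[2,50,98]).round(4))
E
```

```text
time: 14.78
position: [0.5021, -0.1058, 0.1711]
tool_rot: [0.72, 0.694, -0.001, -0.001]
ft_force: [-0.3, 0.3, -0.3]
grip_width: 0.0265
grip_force: 0.0
t14.83 pos [ 0.5023 -0.1059  0.1713] psi 87.87 F [-0.1 -0.3 -1. ] w 0.0227 | shift cm [ 0.  0. -0.] twist None
0.1288414818648076
0.05 91 x [0.4821 0.5276] y [-0.0854 -0.0842 -0.0833]
0.06 214 x [0.4814 0.5274] y [-0.0857 -0.0841 -0.0832]
0.07 265 x [0.4816 0.5276] y [-0.0855 -0.0842 -0.0833]
0.084 2541 x [0.4796 0.528 ] y [-0.1197 -0.0947 -0.0841]
0.095 460 x [0.4869 0.5209] y [-0.1078 -0.1027 -0.1014]
0.105 191 x [0.4863 0.5214] y [-0.1029 -0.1022 -0.1011]
0.115 338 x [0.4865 0.521 ] y [-0.1029 -0.1021 -0.1012]
0.126 688 x [0.4865 0.5211] y [-0.108  -0.1047 -0.1015]
```

It stands upright, with the top at 128.8 mm and the ear centre at (0.504,-0.105). Press.

```bash
python3 -m pendant '[{"jaw":0.0,"linear":[0.1,0.15,1],"twist":0},{"jaw":0.0,"linear":[0,0,1],"twist":0},{"jaw":0.0,"linear":[0,0,0.4],"twist":0},{"jaw":0.0,"linear":[0,0,0.3],"twist":0},{"jaw":0.0,"linear":[0,0,0.2],"twist":0},{"jaw":0.0,"linear":[0,0,0.2],"twist":0},{"jaw":0.0,"linear":[0,0,0.1],"twist":0},{"jaw":0.0,"linear":[0,0,0],"twist":0},{"jaw":0.0,"linear":[0,0,0],"twist":0},{"jaw":0.0,"linear":[0,0,0],"twist":0}]'
python3 -c "
from h import *
go(.5037,-.105)"
```

```text
time: 15.67
position: [0.5049, -0.1052, 0.141]
tool_rot: [0.72, 0.694, 0.0, 0.001]
ft_force: [-1.0, 0.8, 5.3]
grip_width: 0.0002
grip_force: 2.6
t15.67 pos [ 0.5049 -0.1052  0.141 ] psi 87.87 F [-1.   0.8  5.3] w 0.0002 | shift cm [ 0.02 -0.12 -0.  ] twist None
```

```bash
python3 -m pendant '[{"jaw":0.0,"linear":[0,0,0.2],"twist":0},{"jaw":0.0,"linear":[0,0,0.2],"twist":0},{"jaw":0.0,"linear":[0,0,0.1],"twist":0},{"jaw":0.0,"linear":[0,0,0],"twist":0},{"jaw":0.0,"linear":[0,0,0],"twist":0}]'
python3 -m pendant '[{"jaw":0.0,"linear":[0,0,0.1],"twist":0},{"jaw":0.0,"linear":[0,0,0.1],"twist":0},{"jaw":0.0,"linear":[0,0,0],"twist":0},{"jaw":0.0,"linear":[0,0,0],"twist":0}]'
```

```text
time: 16.08
position: [0.5061, -0.1057, 0.1389]
tool_rot: [0.72, 0.694, 0.001, 0.002]
ft_force: [-2.5, 2.5, 24.5]
grip_width: 0.0005
grip_force: 12.0
time: 16.42
position: [0.5068, -0.106, 0.1387]
tool_rot: [0.72, 0.694, 0.001, 0.004]
ft_force: [-4.9, 2.1, 35.2]
grip_width: 0.0004
grip_force: 17.7
```

The plate is on its stop (35 N). Retreat, open, and regrip the ear firmly.

```bash
python3 -m pendant '[{"jaw":0.0,"linear":[0,0,-1.5],"twist":0},{"jaw":0.6,"linear":[0,0,-2.5],"twist":0},{"jaw":0.6,"linear":[0,0,0],"twist":0},{"jaw":0.6,"linear":[0,0,0],"twist":0},{"jaw":0.6,"linear":[0,0,0],"twist":0},{"jaw":0.6,"linear":[0,0,0],"twist":0},{"jaw":0.6,"linear":[0,0,0],"twist":0},{"jaw":0.6,"linear":[0,0,0],"twist":0}]' 25
python3 - <<'E'
from h import *
c=snap('wrist');go(.5037,-.105,.114);P=cloud(c)
q=P[(np.hypot(P[...,0]-.503,P[...,1]+.105)<.045)&(P[...,2]>.126)&(P[...,2]<.14)];print(len(q),q.mean(0))
E
```

```text
time: 17.08
position: [0.5039, -0.105, 0.1724]
tool_rot: [0.72, 0.694, -0.0, -0.001]
ft_force: [-0.0, -0.4, 0.1]
grip_width: 0.0395
grip_force: 0.0
t17.13 pos [ 0.5041 -0.105   0.1725] psi 87.87 F [-0.3 -0.3  0.3] w 0.0434 | shift cm [ 0.   -0.04  5.85] twist None
726 [ 0.5036363  -0.10466723  0.12779781]
```

```bash
python3 -m pendant '[{"jaw":0.65,"linear":[0,0,0],"twist":0},{"jaw":0.65,"linear":[0,0,0],"twist":0},{"jaw":0.65,"linear":[0,0,1.5],"twist":0},{"jaw":0.65,"linear":[0,0,2],"twist":0},{"jaw":0.65,"linear":[0,0,1.5],"twist":0},{"jaw":0.65,"linear":[0,0,0.8],"twist":0},{"jaw":0.3,"linear":[0,0,0],"twist":0},{"jaw":0.3,"linear":[0,0,0],"twist":0},{"jaw":0.3,"linear":[0,0,0],"twist":0},{"jaw":0.3,"linear":[0,0,0],"twist":0},{"jaw":0.3,"linear":[0,0,0],"twist":0}]' 25
python3 -c "
from h import *
go()"
```

```text
time: 18.05
position: [0.505, -0.1054, 0.1161]
tool_rot: [0.72, 0.694, 0.0, 0.001]
ft_force: [0.4, -0.1, 0.8]
grip_width: 0.0355
grip_force: 24.9
t18.05 pos [ 0.505  -0.1054  0.1161] psi 87.87 F [ 0.4 -0.1  0.8] w 0.0355 | shift cm [ 0.  0. -0.] twist None
```

```bash
python3 -m pendant '[{"jaw":0.3,"linear":[0,0,-1.5],"twist":0},{"jaw":0.3,"linear":[0,0,-2.5],"twist":0},{"jaw":0.3,"linear":[0,0,-2.4],"twist":0},{"jaw":0.3,"linear":[0,0,0],"twist":6.9},{"jaw":0.3,"linear":[0,0,0],"twist":6.9},{"jaw":0.3,"linear":[0,0,0],"twist":6.9},{"jaw":0.3,"linear":[0,0,0],"twist":6.9},{"jaw":0.3,"linear":[0,0,0],"twist":6.9},{"jaw":0.3,"linear":[0,0,0],"twist":6.9},{"jaw":0.3,"linear":[0,0,0],"twist":6.9},{"jaw":0.3,"linear":[0,0,0],"twist":6.9},{"jaw":0.3,"linear":[0,0,0],"twist":6.9}]'
python3 -c "
from h import *
go(.4772,.096,.18,19)"
```

```text
time: 19.05
position: [0.5043, -0.1051, 0.1796]
tool_rot: [0.975, 0.22, 0.0, 0.0]
ft_force: [-0.9, 0.1, -0.4]
grip_width: 0.0358
grip_force: 24.9
t19.05 pos [ 0.5043 -0.1051  0.1796] psi 25.43 F [-0.9  0.1 -0.4] w 0.0358 | shift cm [  6.19 -19.33  -0.04] twist 6.43
```

```bash
python3 -m pendant '[{"jaw":0.3,"linear":[0,0,0],"twist":6.4},{"jaw":0.3,"linear":[0.5,-2.5,0],"twist":0},{"jaw":0.3,"linear":[0.5,-2.5,0],"twist":0},{"jaw":0.3,"linear":[0.5,-2.5,0],"twist":0},{"jaw":0.3,"linear":[0.5,-2.5,0],"twist":0},{"jaw":0.3,"linear":[0.5,-2.5,0],"twist":0},{"jaw":0.3,"linear":[0.5,-2.5,0],"twist":0},{"jaw":0.3,"linear":[0.5,-2.5,0],"twist":0},{"jaw":0.3,"linear":[0.3,-2.4,0],"twist":0},{"jaw":0.3,"linear":[0,0,0],"twist":0},{"jaw":0.3,"linear":[0,0,0],"twist":0}]'
python3 - <<'E'
from h import *
c=snap('wrist','w7.png');o,p,s=state();go(.4772,.096,.18,19)
from tilt import tilt
P=cloud(c);a=np.radians(s);d=P-p
X=d[...,0]*np.cos(a)+d[...,1]*np.sin(a);Y=d[...,0]*np.sin(a)-d[...,1]*np.cos(a);Z=d[...,2]
tilt(c,p,s)
m=(X>.02)&(X<.14)&(abs(Y)<.03)&(P[...,2]>.15)&(P[...,2]<.185)
q=np.c_[X[m],Y[m],Z[m]]
print('tip X',np.percentile(q[:,0],1))
for x in np.arange(.03,.13,.015):
    k=q[abs(q[:,0]-x)<.005]
    if len(k): print('X%.3f Y %.4f [%.4f %.4f] Ztop %.4f'%(x,k[:,1].mean(),k[:,1].min(),k[:,1].max(),np.percentile(k[:,2],95)))
E
```

```text
time: 19.97
position: [0.4738, 0.0962, 0.1796]
tool_rot: [0.985, 0.17, 0.0, 0.0]
ft_force: [-0.1, -0.3, -1.9]
grip_width: 0.0356
grip_force: 24.9
t20.02 pos [0.4744 0.0953 0.1796] psi 19.46 F [-0.3 -0.4 -1. ] w 0.0356 | shift cm [ 0.29  0.03 -0.04] twist 0.46
z-0.095 n30 X max 0.0216 med 0.0213 min 0.0211
z-0.085 n73 X max 0.0216 med 0.0213 min 0.0210
z-0.075 n89 X max 0.0217 med 0.0214 min 0.0210
z-0.065 n101 X max 0.0216 med 0.0213 min 0.0210
z-0.055 n159 X max 0.0217 med 0.0213 min 0.0210
z-0.045 n245 X max 0.0216 med 0.0213 min 0.0210
z-0.035 n329 X max 0.0217 med 0.0213 min 0.0206
z-0.025 n2060 X max 0.0201 med 0.0093 min -0.0106
z-0.015 n1720 X max 0.0884 med 0.0709 min -0.0008
z-0.005 n1486 X max 0.0698 med 0.0503 min 0.0032
z0.005 n613 X max 0.0039 med 0.0033 min 0.0028
z0.015 n856 X max 0.0037 med 0.0010 min -0.0022
Y range [-0.02468297  0.02239557]
tip X 0.02031331889054382
X0.045 Y -0.0006 [-0.0043 0.0032] Ztop -0.0052
X0.060 Y -0.0004 [-0.0043 0.0035] Ztop -0.0072
X0.075 Y -0.0004 [-0.0043 0.0034] Ztop -0.0094
X0.090 Y -0.0003 [-0.0042 0.0038] Ztop -0.0114
X0.105 Y -0.0001 [-0.0042 0.0037] Ztop -0.0135
X0.120 Y -0.0000 [-0.0037 0.0040] Ztop -0.0156
```

View pics/w7.png

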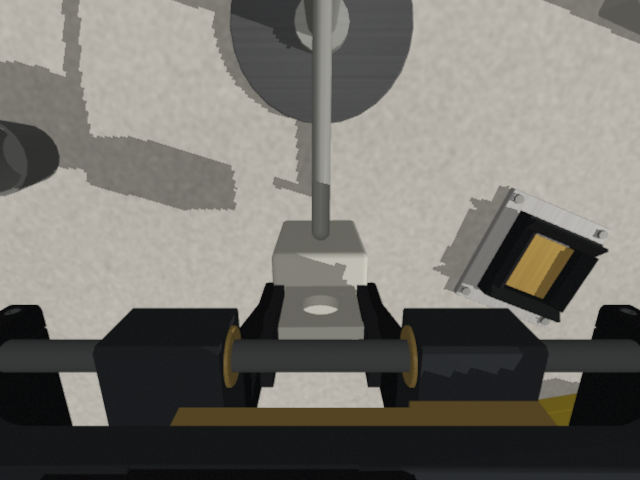

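The rod tip at (320,237) is lined up with the hole at (320,308). Lateral error is about 0.5 mm, and hole height matches the tip. Thread it on.

```bash
python3 -m pendant '[{"jaw":0.3,"linear":[1.2,0,0],"twist":0},{"jaw":0.3,"linear":[1.2,0,0],"twist":0},{"jaw":0.3,"linear":[1.0,0,0],"twist":0},{"jaw":0.3,"linear":[1.0,0,0.12],"twist":0},{"jaw":0.3,"linear":[1.0,0,0.14],"twist":0},{"jaw":0.3,"linear":[0,0,0],"twist":0},{"jaw":0.3,"linear":[0,0,0],"twist":0}]'
python3 -m pendant '[{"jaw":0.3,"linear":[1.0,0.05,0.14],"twist":0},{"jaw":0.3,"linear":[1.0,0.05,0.14],"twist":0},{"jaw":0.3,"linear":[0.2,0,0],"twist":0},{"jaw":0.3,"linear":[0,0,0.2],"twist":0},{"jaw":0.3,"linear":[0,0,0.2],"twist":0},{"jaw":0.3,"linear":[0,0,0],"twist":0},{"jaw":0.3,"linear":[0,0,0],"twist":0}]'
```

```text
time: 20.6
position: [0.5254, 0.1129, 0.1763]
tool_rot: [0.986, 0.168, -0.0, 0.0]
ft_force: [-0.1, 1.3, -2.1]
grip_width: 0.0358
grip_force: 24.9
time: 21.18
position: [0.5456, 0.1194, 0.1696]
tool_rot: [0.986, 0.168, -0.001, -0.0]
ft_force: [-0.4, 0.1, -1.6]
grip_width: 0.0354
grip_force: 24.9
```

```bash
python3 -m pendant '[{"jaw":0.3,"linear":[0,0,0.1],"twist":0},{"jaw":0.3,"linear":[0,0,0.07],"twist":0},{"jaw":0.3,"linear":[0,0,0],"twist":0},{"jaw":0.3,"linear":[0,0,0],"twist":0}]' 5
python3 - <<'E'
from h import *
c=snap('wrist');go();o,p,s=state();a=np.radians(s);P=cloud(c);d=P-p
X=d[...,0]*np.cos(a)+d[...,1]*np.sin(a);Y=d[...,0]*np.sin(a)-d[...,1]*np.cos(a);Z=d[...,2]
m=(X>.01)&(X<.05)&(abs(Y)<.03)&(P[...,2]>.15)&(P[...,2]<.185);print('rod Y',Y[m].mean(),'angle',np.degrees(np.polyfit(X[m],Y[m],1)[0]))
E
```

```text
time: 21.52
position: [0.5463, 0.1194, 0.1683]
tool_rot: [0.986, 0.168, -0.0, -0.0]
ft_force: [-0.8, -0.2, -2.3]
grip_width: 0.0359
grip_force: 5.0
t21.57 pos [0.5463 0.1194 0.1683] psi 19.37 F [-0.5 -0.2 -0.8] w 0.0362 | shift cm [ 0.  0. -0.] twist None
rod Y -0.0008314652020042461 angle -1.98398704003411
```

```bash
python3 -m pendant '[{"jaw":0.3,"linear":[0,0,0.1],"twist":0},{"jaw":0.3,"linear":[0,0,0.05],"twist":0},{"jaw":0.3,"linear":[0,0,0],"twist":0},{"jaw":0.3,"linear":[0,0,0],"twist":0}]' 3
python3 -m pendant '[{"jaw":0.44,"linear":[0,0,0],"twist":0},{"jaw":0.48,"linear":[0,0,0],"twist":0},{"jaw":0.55,"linear":[0,0,0],"twist":0},{"jaw":0.6,"linear":[0,0,0],"twist":0},{"jaw":0.6,"linear":[0,0,0],"twist":0},{"jaw":0.6,"linear":[0,0,0],"twist":0}]' 3
```

```text
time: 21.9
position: [0.5466, 0.1195, 0.1673]
tool_rot: [0.986, 0.168, 0.0, 0.0]
ft_force: [-0.8, 0.6, 4.1]
grip_width: 0.0362
grip_force: 3.0
time: 22.4
position: [0.5463, 0.1194, 0.1665]
tool_rot: [0.986, 0.168, -0.0, 0.0]
ft_force: [-0.1, -0.4, 0.2]
grip_width: 0.0515
grip_force: 0.0
```

Contact, then released. Raise straight up, back away, and check branch and module.

```bash
python3 -m pendant '[{"jaw":0.6,"linear":[0,0,-1],"twist":0},{"jaw":0.6,"linear":[0,0,-2],"twist":0},{"jaw":0.6,"linear":[0,0,-3],"twist":0},{"jaw":0.6,"linear":[-3,0,-1],"twist":0},{"jaw":0.6,"linear":[-3,1,0],"twist":0},{"jaw":0.6,"linear":[-3,2,0],"twist":0},{"jaw":0.6,"linear":[-1,4,0],"twist":0},{"jaw":0.6,"linear":[0,4,0],"twist":0},{"jaw":0.6,"linear":[0,4,0],"twist":0},{"jaw":0.6,"linear":[0,0,0],"twist":0},{"jaw":0.6,"linear":[0,0,0],"twist":0},{"jaw":0.6,"linear":[0,0,0],"twist":0}]'
python3 tree.py; python3 - <<'E'
from h import *
c=snap('top');s=snap('scene')
a=cv2.resize(c['color'][160:300,180:300],(480,560),interpolation=cv2.INTER_CUBIC)
b=cv2.resize(s['color'][160:290,320:450],(320,320),interpolation=cv2.INTER_CUBIC)
o=np.zeros((560,800,3),np.uint8);o[:,:480]=a;o[:320,480:]=b;cv2.imwrite('pics/f8.png',o)
E
```

```text
time: 23.4
position: [0.5013, -0.0552, 0.237]
tool_rot: [0.986, 0.168, -0.0, -0.0]
ft_force: [-0.3, 1.1, -0.3]
grip_width: 0.0522
grip_force: 0.0
t23.40 pos [ 0.5013 -0.0552  0.237 ] psi 19.32 F [-0.3  1.1 -0.3] w 0.0522 | shift cm [ 0.  0. -0.] twist None
wrist br 3175 [0.5525 0.1213 0.1684] -160.92 from axis -159.73
wrist fin 716 [0.5186 0.1084 0.0155] -160.03 from axis -159.57
wrist disc 607.3525390625 141.60218811035156 72.23653411865234
top br 206 [0.5547 0.1214 0.1676] -161.06 from axis -161.23
top fin 55 [0.5086 0.1044 0.0172] -161.23 from axis -160.57
top disc 619.1650390625 143.2335205078125 69.9094467163086
```

View pics/f8.png

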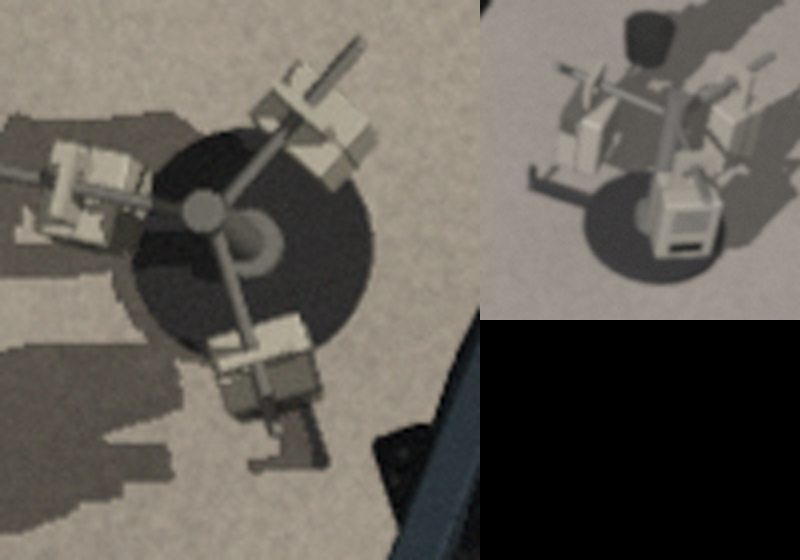

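The module hangs mid-branch at (262,345) in the crop, and the branch is over the fin within about 0.5°. Let it settle, then hand in.

```bash
python3 -m pendant '[{"jaw":0.6,"linear":[0,0,0],"twist":0},{"jaw":0.6,"linear":[0,0,0],"twist":0},{"jaw":0.6,"linear":[0,0,0],"twist":0},{"jaw":0.6,"linear":[0,0,0],"twist":0},{"jaw":0.6,"linear":[0,0,0],"twist":0},{"jaw":0.6,"linear":[0,0,0],"twist":0},{"jaw":0.6,"linear":[0,0,0],"twist":0},{"jaw":0.6,"linear":[0,0,0],"twist":0},{"jaw":0.6,"linear":[0,0,0],"twist":0},{"jaw":0.6,"linear":[0,0,0],"twist":0},{"jaw":0.6,"linear":[0,0,0],"twist":0},{"jaw":0.6,"linear":[0,0,0],"twist":0}]'; python3 -c "
from rig import robot
print(robot.hand_in())"
```

```text
time: 24.6
position: [0.5018, -0.0553, 0.2367]
tool_rot: [0.986, 0.168, 0.0, -0.0]
ft_force: [0.9, 0.2, -0.7]
grip_width: 0.0528
grip_force: 0.0
the job is handed in; nothing more can be done
None
```

The job is handed in at 24.6 s, with no verdict returned: I turned the tree until its empty branch stood over the pointer (measured within about 1°), pressed the module down to the spring plate's stop (35 N) after letting go of it, and left it hanging mid-branch, released, with the robot clear.

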